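Find the canister whose lid no longer latches

TASK

Before the four clear square canisters are filled, test their lids: press each round lid button all the way down and let go. A good one stays fully down; leave those canisters standing where they are with their buttons down. If a button comes back up, even part of the way, its latch is worn: set that canister down gently, upright, in the shallow steel tray, and leave everything else on the counter as it is.

Things in the scene. Friction and masses are not known exactly. Their poses are not given: they have to be found in the camera images.
- canister_a: Clear square storage canister 60 x 60 mm, 80 mm tall to the flat top of its white lid, about 0.16 kg, empty, loose. Origin: centre of the underside, z up, x and y square to its flat sides. In the middle of the lid is a round white press-to-seal button, 33 mm across. One of four alike (a to d).
- canister_a_top (a point): Centre of the top of that canister's button: 91.5 mm above the canister's underside while up, 81.5 mm when fully down.
- canister_a_button (a joint): Travel of that button: 0 m = up (11.5 mm above the lid), 0.010 m = fully down (1.5 mm above the lid). A push of 4 to 6 N straight down takes it home onto a hard stop. A good latch then keeps it at 0.010 (let go before half way, it springs back to 0); a worn one lets it rise within half a second and stop part of the way up, at 0.002 to 0.006; leave it as it stops.
- canister_b: Clear square storage canister 60 x 60 mm, 80 mm tall to the flat top of its white lid, about 0.16 kg, empty, loose. Origin: centre of the underside, z up, x and y square to its flat sides. In the middle of the lid is a round white press-to-seal button, 33 mm across. One of four alike (a to d).
- canister_b_top (a point): Centre of the top of that canister's button: 91.5 mm above the canister's underside while up, 81.5 mm when fully down.
- canister_b_button (a joint): Travel of that button: 0 m = up (11.5 mm above the lid), 0.010 m = fully down (1.5 mm above the lid). A push of 4 to 6 N straight down takes it home onto a hard stop. A good latch then keeps it at 0.010 (let go before half way, it springs back to 0); a worn one lets it rise within half a second and stop part of the way up, at 0.002 to 0.006; leave it as it stops.
- canister_c: Clear square storage canister 60 x 60 mm, 80 mm tall to the flat top of its white lid, about 0.16 kg, empty, loose. Origin: centre of the underside, z up, x and y square to its flat sides. In the middle of the lid is a round white press-to-seal button, 33 mm across. One of four alike (a to d).
- canister_c_top (a point): Centre of the top of that canister's button: 91.5 mm above the canister's underside while up, 81.5 mm when fully down.
- canister_c_button (a joint): Travel of that button: 0 m = up (11.5 mm above the lid), 0.010 m = fully down (1.5 mm above the lid). A push of 4 to 6 N straight down takes it home onto a hard stop. A good latch then keeps it at 0.010 (let go before half way, it springs back to 0); a worn one lets it rise within half a second and stop part of the way up, at 0.002 to 0.006; leave it as it stops.
- canister_d: Clear square storage canister 60 x 60 mm, 80 mm tall to the flat top of its white lid, about 0.16 kg, empty, loose. Origin: centre of the underside, z up, x and y square to its flat sides. In the middle of the lid is a round white press-to-seal button, 33 mm across. One of four alike (a to d).
- canister_d_top (a point): Centre of the top of that canister's button: 91.5 mm above the canister's underside while up, 81.5 mm when fully down.
- canister_d_button (a joint): Travel of that button: 0 m = up (11.5 mm above the lid), 0.010 m = fully down (1.5 mm above the lid). A push of 4 to 6 N straight down takes it home onto a hard stop. A good latch then keeps it at 0.010 (let go before half way, it springs back to 0); a worn one lets it rise within half a second and stop part of the way up, at 0.002 to 0.006; leave it as it stops.
- steel_tray: Empty shallow stainless tray, fixed, 220 mm (its x) by 170 mm (its y), floor 3 mm thick, rim 21 mm high with a rounded edge 6 mm wide. Origin: centre of the underside.
- flour_shaker: Bystander: round steel flour shaker, 61 mm across, 84 mm tall, loose; origin under its centre. It has no button.
- timer: Bystander: round white wind-up timer, 63 mm across, 44 mm tall with its dial, loose; origin under its centre.
Mind the look-alikes: they are no part of the job. Leave any yellow look-alike of the canister_d alone.

How it is judged:
By the outcome, as a careful person would: the job done as asked, in the order asked, and still so for the second after the job is handed in, with the robot touching nothing.
It also fails if it takes over 56 s, if anything falls off the work surface, if the arm or the gripper's body presses on something with over 40 N, if the wrist force passes 120 N, or if a joint passes its speed limit or range.

ROBOT

A 6-joint arm with a two-finger parallel gripper is mounted at the origin on a cart in front of the work surface, level with it; the furniture and walls round the work are solid. World frame = base frame: x ahead of the robot, y to its left, z up, the work surface at z = 0. Lengths are in mm, angles in rad, forces in N, time in s.
With the tool pointing down it reaches from about 300 to 850 mm from the base axis. Payload 5.4 kg.
Tool frame: the origin (TCP) lies at the centre of the arm's flange, where the gripper is bolted on; the fingertips stand 173 mm ahead of it and the grasp point (between the pads) lies 155 mm ahead of it; z points along the fingers, y is the line along which they close (so a half turn about z gives the same grasp; the last joint's range is limited). The gripper opens to 85 mm and grips with 20 to 120 N. Pads are 22 mm wide; open, the fingers measure 114 mm over their backs; the gripper's body (76 mm by 85 mm) begins 54 mm behind the grasp point. The pads swing forward as they close: fully open they stand 13 mm farther back than shut.
Start: joints at [-1.386, 0.158, 1.597, -0, 1.386, -0.21], TCP at [221.134, -530.761, 404.699] pointing down, gripper open.
Joint ranges: [-2.91, 2.91], [-0.94, 2.29], [0.18, 2.7], [-1.29, 4.43], [0.17, 2.64], [-3, 3]. Speed limits (rad/s): [2.57, 2.57, 3.14, 3.14, 3.14, 3.14].

INTERFACE

Orientations are given as [roll, pitch, yaw] about the fixed x, y, z axes, in that order (R = Rz(yaw) Ry(pitch) Rx(roll)).
In Python, from station import r gives the robot as it stands. The module is installed in compiled form; this text tells all that it offers.
- The arm moves only by the tool step_arm, never from a script. Its argument "targets" is a list of rows, each a list of 5 numbers: the opening, from -1 (shut) to 1 (fully open), then the shift along the tool's x, y, z in units of 30 mm (1.0 is 30 mm), then the turn about the tool's z in rad. In form: [[claw, tx, ty, tz, spin], ...]. A call has exactly 10 rows; each row shifts and turns the commanded pose from where the row before left it, along the tool's axes as they then stand; what a row does not reach is not made up. A row lasts 1/12 s, in which the tool goes at most 41.7 mm and 7.16 degrees, less where a joint would pass 70% of its speed; a pose out of reach is approached as far as the arm can. A call is refused whole if a number of a shift passes 1 or a number of a turn 0.125, either way. A call with a gripper value outside its range is refused whole. The fingers move at their own pace and stop on an object; "grip_force" is the grip in N (left out, the last holds). Time passes only in rows, so rows that do not move let the fingers close, or fill a call up. It gives the time, the measured TCP pose, the force, the opening and the grip force at its end, in the units of the state.
- r.get_obs(): the state, without advancing time (a new reading comes with each control period).
- r.capture(name): name is "scene" or "top"; returns a dict with "frame" (384x512x3 uint8, red, green, blue), "vfov" (degrees; the focal length in pixels is half the picture's height over the tangent of half this angle, whatever the lens; pixels are square), "cx", "cy" (the principal point, pixels), "k1" (the pictures are not rectified: a ray, as slopes to the right and down, at radius r is drawn at 1 + k1 r^2 times it, then the intrinsics apply), "world_from_camera" (4x4, takes a point from camera to world coordinates). Camera axes: x right, y up, looking along -z (the intrinsics and any distortion apply to the point x, -y, -z); pixel columns grow to the right and rows downward; lengths in mm; the calibration is good to about 2 mm. A picture is of the moment at which its call begins. There is no depth.
- r.close_job(): hands the job in; it is judged then, once.
The state is a dict: "time": time; "qpos": joint angles; "joint_vel": joint speeds; "effort": joint torques, N m; "position": TCP position; "orientation": TCP orientation; "ft_force": force on the tool from outside, world axes, zero at the start; "torque": the same for the moment, N m; "opening": opening from 0.0 (shut) to 1.0 (fully open); "finger_force": force on a finger pad.
Only numpy, scipy, OpenCV 4.12 (cv2) and the standard library are available. Lean on these libraries where they do the work, as an engineer would, in place of code of your own. Each camera call takes 0.05 s, during which the arm holds its last target. There are 200 camera calls.

## Working session

There is one attempt and no reset: what is moved stays moved. The work goes in short steps, Python scripts to look and compute and a tool call to move; the robot and the scene stay as the last step left them, time stands still between calls to the robot, and variables do not carry over. Pictures are saved under pics/ and viewed, at most 10 in all, crops included, and the job is handed in when it is done.

Besides the shell and the picture viewer there is one more tool, called after "Call:" as name(argument=value, ...) on one line, values as JSON. step_arm: Moves the arm, as the interface text tells. Its arguments: {"type":"object","properties":{"targets":{"type":"array","items":{"type":"array","items":{"type":"number"}}},"grip_force":{"type":"number"}},"required":["targets"]}

```bash
mkdir -p pics; cat > h.py <<'E'
import numpy as np, cv2
from station import r
def cap(n,fn=None):
    c=r.capture(n)
    if fn: cv2.imwrite(fn,cv2.resize(c['frame'][:,:,::-1],(800,600),interpolation=cv2.INTER_CUBIC))
    return c
def K(c):
    f=192/np.tan(np.radians(c['vfov'])/2); return np.array([[f,0,c['cx']],[0,f,c['cy']],[0,0,1]]),np.array([c['k1'],0,0,0.])
def ray(c,uv,z):
    k,d=K(c); p=cv2.undistortPoints(np.array([[uv]],float),k,d)[0,0]
    T=np.array(c['world_from_camera']); v=T[:3,:3]@[p[0],-p[1],-1]; o=T[:3,3]
    return o+v*(z-o[2])/v[2]
def proj(c,P):
    k,d=K(c); T=np.linalg.inv(np.array(c['world_from_camera'])); q=T[:3,:3]@np.array(P,float)+T[:3,3]
    return cv2.projectPoints(np.array([[q[0],-q[1],-q[2]]]),np.zeros(3),np.zeros(3),k,d)[0].ravel()
E
python3 - <<'E'
from h import *
for n in('top','scene'):
    c=cap(n,f'pics/{n}0.png'); print(c['vfov'],c['cx'],c['cy'],c['k1'],np.round(c['world_from_camera'],3).tolist())
print(r.get_obs())
E
```

```text
51.777523077773395 261.28446400688694 201.0163267758508 -0.12846843054504906 [[0.015, 0.995, -0.096, 450.654], [-1.0, 0.016, 0.013, -27.766], [0.015, 0.096, 0.995, 1088.096], [0.0, 0.0, 0.0, 1.0]]
45.744750308013785 251.80285637769816 191.4651388973244 -0.16572971204822734 [[-0.785, 0.36, -0.504, 71.365], [-0.619, -0.436, 0.653, 587.69], [0.015, 0.825, 0.565, 624.394], [0.0, 0.0, 0.0, 1.0]]
{'time': 0.1, 'qpos': array([-1.38611886e+00,  1.58990747e-01,  1.59812553e+00,  1.94151911e-05,
        1.38623188e+00, -2.10080814e-01]), 'joint_vel': array([-0.00153117, -0.00228254, -0.0027102 ,  0.00071927,  0.00017265,
       -0.00086092]), 'effort': array([-4.23798028e-04, -3.96988785e+01, -3.32338572e+01, -1.14265190e-04,
        4.19309377e-03,  3.73166543e-06]), 'position': array([ 221.08068784, -530.51829726,  403.80282763]), 'orientation': array([-3.13987972e+00, -3.84751386e-04,  3.94754375e-01]), 'ft_force': array([ 0.34881188, -0.22346392,  0.21385678]), 'torque': array([-0.00137156, -0.00411313, -0.0704966 ]), 'finger_force': 0.0, 'opening': 0.9978077445389889}
```

View pics/top0.png

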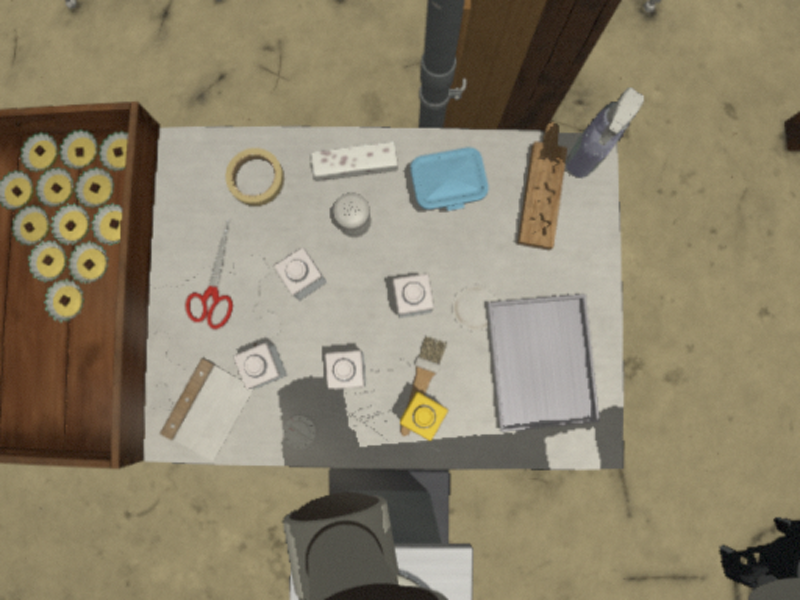

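View pics/scene0.png

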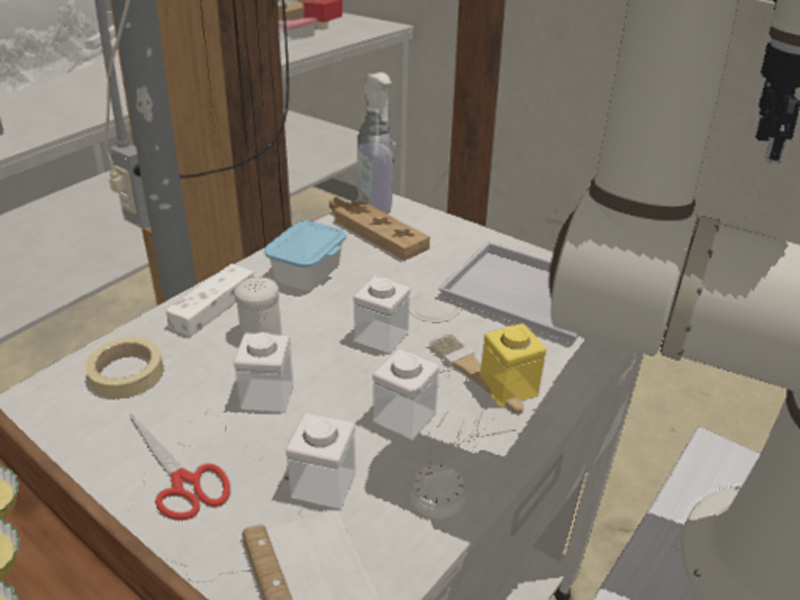

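The top view (800 px) shows four clear canisters with white lids at (297,271), (413,294), (344,369) and (256,365). The yellow look-alike is at (424,415), the shaker at (351,213), the timer in shadow at (300,430) and the tray at (542,360). I'll confirm in one enlarged crop.

```bash
python3 - <<'E'
from h import *
c=cap('top')
f=c['frame'][150:265,140:300,::-1]
cv2.imwrite('pics/crop1.png',cv2.resize(f,None,fx=5,fy=5,interpolation=cv2.INTER_CUBIC))
f=c['frame'][180:280,305:405,::-1]
cv2.imwrite('pics/tray.png',cv2.resize(f,None,fx=5,fy=5,interpolation=cv2.INTER_CUBIC))
E
```

```text
(no output)
```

View pics/crop1.png

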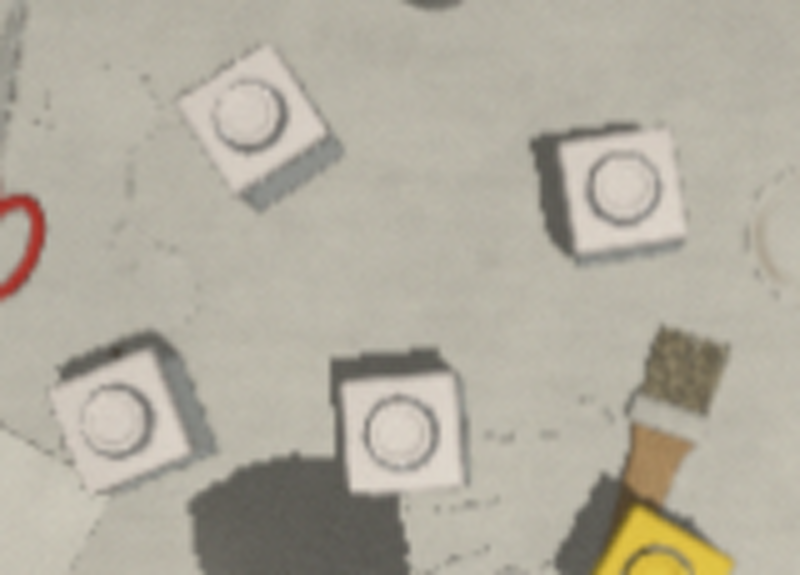

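View pics/tray.png

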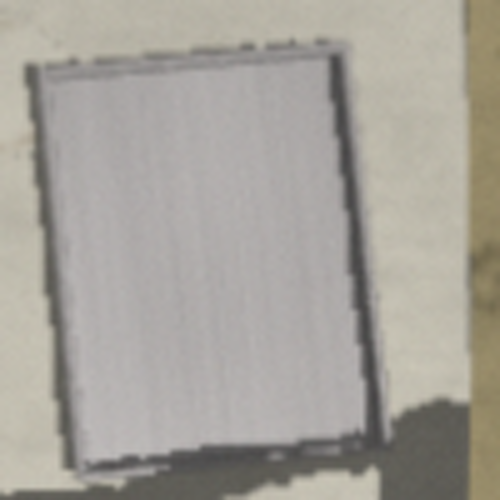

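The crop shows four white lids with round buttons at crop pixels (248,116), (624,187), (400,433) and (115,420), all clear-bodied. The yellow one at (657,570) doesn't fit the description and is excluded. Tray outer corners are at about (32,65), (345,42), (388,440) and (75,470) in the second crop.

```bash
python3 - <<'E'
from h import *
c=cap('top'); s=cap('scene')
L={'P':[(267,45),(328,133),(240,192),(180,100),(248,116)],'Q':[(557,137),(668,128),(686,240),(578,252),(624,187)],
'R':[(340,382),(455,372),(467,485),(350,494),(400,433)],'S':[(52,392),(153,348),(192,452),(98,492),(115,420)]}
for n,l in L.items():
    w=[ray(c,((x+.5)/5-.5+140,(y+.5)/5-.5+150),80 if i<4 else 91.5) for i,(x,y) in enumerate(l)]
    a=np.array(w)[:4]; ctr=a.mean(0)[:2]
    ang=np.degrees([np.arctan2(*(a[(i+1)%4]-a[i])[[1,0]]) for i in range(4)])%90
    print(n,'lid',ctr.round(1),'btn',w[4][:2].round(1),'ang',ang.round(1),[round(np.linalg.norm(a[(i+1)%4]-a[i]),1) for i in range(4)], 'scene800',(proj(s,[*w[4][:2],91.5])*1.5625).round(0))
w=np.array([ray(c,((x+.5)/5-.5+305,(y+.5)/5-.5+180),21) for x,y in[(32,65),(345,42),(388,440),(75,470)]])
print('tray',w.mean(0),w.round(0).tolist())
for n,p,z in(('sh',(351,213),84),('tim',(300,430),44),('yel',(424,415),91)): print(n,ray(c,(p[0]/1.5625,p[1]/1.5625),z).round(0))
E
```

```text
P lid [617.5 143.2] btn [616.2 144.2] ang [36.  35.2 34.8 33.7] [np.float64(56.5), np.float64(54.5), np.float64(57.9), np.float64(53.3)] scene800 [262. 340.]
Q lid [583.2 -47.8] btn [582.7 -48.4] ang [ 5.7  9.7  7.3 11.2] [np.float64(57.4), np.float64(58.8), np.float64(55.7), np.float64(60.5)] scene800 [382. 283.]
R lid [456.3  61.9] btn [456.3  62.4] ang [5.9 7.2 5.4 6.5] [np.float64(58.8), np.float64(57.7), np.float64(59.6), np.float64(57.1)] scene800 [406. 360.]
S lid [459.8 205.1] btn [460.1 206.9] ang [24.5 22.5 24.1 26.9] [np.float64(56.7), np.float64(57.0), np.float64(52.3), np.float64(56.6)] scene800 [320. 426.]
tray [ 477.70837648 -276.00926689   21.        ] [[579.0, -177.0, 21.0], [595.0, -351.0, 21.0], [377.0, -374.0, 21.0], [360.0, -202.0, 21.0]]
sh [715.  57.  84.]
tim [353. 137.  44.]
yel [385. -69.  91.]
```

Call:
step_arm(targets=[[-1,0.866,-0.51,0,0],[-1,0.866,-0.51,0,0],[-1,0.866,-0.51,0,0],[-1,0.866,-0.51,0,0],[-1,0.866,-0.51,0,0],[-1,0.866,-0.51,0,0],[-1,0.866,-0.51,0,0],[-1,0.866,-0.51,0,0],[-1,0.866,-0.51,0,0],[-1,0.866,-0.51,0,0]], grip_force=30)

```text
time: 1.08
position: [402.7, -288.2, 404.7]
orientation: [3.141, -0.0, 0.395]
ft_force: [0.6, -0.6, -0.6]
opening: 0.001
finger_force: 0.0
```

Call:
step_arm(targets=[[-1,0.866,-0.51,0.3,0],[-1,0.866,-0.51,0.3,0],[-1,0.866,-0.51,0.3,0],[-1,0.866,-0.51,0.3,0],[-1,0.866,-0.51,0.3,0],[-1,0.866,-0.51,0.3,0],[-1,0.866,-0.51,0.3,0],[-1,0.866,-0.51,0.3,0],[-1,0.866,-0.51,0.3,0],[-1,0.866,-0.51,0.3,0]])

```text
time: 1.92
position: [583.7, -47.0, 314.1]
orientation: [-3.142, 0.0, 0.395]
ft_force: [0.9, -1.0, 0.2]
opening: -0.0
finger_force: 0.0
```

Call:
step_arm(targets=[[-1,-0.042,0.02,0.6,0],[-1,0,0,0.6,0],[-1,0,0,0.3,0],[-1,0,0,0.1,0],[-1,0,0,0.1,0],[-1,0,0,0.1,0],[-1,0,0,0.1,0],[-1,0,0,0.1,0],[-1,0,0,0.03,0],[-1,0,0,0,0]])

```text
time: 2.75
position: [582.6, -49.9, 254.9]
orientation: [3.14, -0.001, 0.395]
ft_force: [-1.5, -0.6, 4.3]
opening: -0.004
finger_force: 2.4
```

Call:
step_arm(targets=[[-1,0,0,0.04,0],[-1,0,0,0.03,0],[-1,0,0,0,0],[-1,0,0,0,0],[-1,0,0,0,0],[-1,0,0,0,0],[-1,0,0,0,0],[-1,0,0,0,0],[-1,0,0,0,0],[-1,0,0,0,0]])

```text
time: 3.58
position: [582.9, -49.9, 254.9]
orientation: [3.14, -0.002, 0.395]
ft_force: [-7.5, 1.6, 15.6]
opening: 0.0
finger_force: 8.1
```

Call:
step_arm(targets=[[-1,0,0,-0.55,0],[-1,0,0,-0.55,0],[-1,-0.413,-0.835,0,0],[-1,-0.413,-0.835,0,0],[-1,-0.413,-0.835,0,0],[-1,-0.413,-0.835,0,0],[-1,-0.413,-0.835,0,0],[-1,-0.413,-0.835,0,0],[-1,0,0,0.3,0],[-1,0,0,0.1,0]])

```text
time: 4.42
position: [454.8, 61.2, 272.1]
orientation: [3.141, 0.0, 0.396]
ft_force: [0.5, 0.3, 0.4]
opening: 0.002
finger_force: 0.0
```

Call:
step_arm(targets=[[-1,0,0,0.15,0],[-1,0,0,0.1,0],[-1,0,0,0.1,0],[-1,0,0,0.1,0],[-1,0,0,0.1,0],[-1,0,0,0.1,0],[-1,0,0,0.05,0],[-1,0,0,0,0],[-1,0,0,0,0],[-1,0,0,0,0]])

```text
time: 5.25
position: [456.9, 60.4, 254.9]
orientation: [3.14, -0.001, 0.395]
ft_force: [-9.7, -0.0, 26.1]
opening: -0.001
finger_force: 13.0
```

Call:
step_arm(targets=[[-1,0,0,-0.55,0],[-1,0,0,-0.55,0],[-1,0.327,-0.733,0,0],[-1,0.327,-0.733,0,0],[-1,0.327,-0.733,0,0],[-1,0.327,-0.733,0,0],[-1,0.327,-0.733,0,0],[-1,0.327,-0.733,0,0],[-1,0,0,0.3,0],[-1,0,0,0.1,0]])

```text
time: 6.08
position: [458.9, 205.7, 271.5]
orientation: [-3.141, 0.001, 0.397]
ft_force: [-1.3, -0.6, -0.9]
opening: -0.0
finger_force: 0.0
```

Call:
step_arm(targets=[[-1,0,0,0.15,0],[-1,0,0,0.1,0],[-1,0,0,0.1,0],[-1,0,0,0.1,0],[-1,0,0,0.1,0],[-1,0,0,0.1,0],[-1,0,0,0.03,0],[-1,0,0,0,0],[-1,0,0,0,0],[-1,0,0,0,0]])

```text
time: 6.92
position: [460.0, 205.0, 254.9]
orientation: [3.141, -0.001, 0.395]
ft_force: [-6.6, -3.1, 19.3]
opening: 0.001
finger_force: 9.7
```

Call:
step_arm(targets=[[-1,0,0,-0.55,0],[-1,0,0,-0.55,0],[-1,0.67,0.655,0,0],[-1,0.67,0.655,0,0],[-1,0.67,0.655,0,0],[-1,0.67,0.655,0,0],[-1,0.67,0.655,0,0],[-1,0.67,0.655,0,0],[-1,0,0,0.3,0],[-1,0,0,0.1,0]])

```text
time: 7.75
position: [616.5, 141.7, 272.0]
orientation: [-3.141, 0.001, 0.393]
ft_force: [-1.0, 0.8, 0.1]
opening: -0.002
finger_force: 0.0
```

Call:
step_arm(targets=[[-1,0,0,0.15,0],[-1,0,0,0.1,0],[-1,0,0,0.1,0],[-1,0,0,0.1,0],[-1,0,0,0.1,0],[-1,0,0,0.1,0],[-1,0,0,0.03,0],[-1,0,0,0,0],[-1,0,0,0,0],[-1,0,0,0,0]])

```text
time: 8.58
position: [615.9, 143.1, 255.4]
orientation: [-3.141, 0.0, 0.395]
ft_force: [-9.8, 1.1, 15.6]
opening: -0.001
finger_force: 7.7
```

Call:
step_arm(targets=[[-1,0,0,-0.8,0],[-1,0,0,-0.9,0],[-1,0,0,-0.9,0],[-1,0,0,-0.9,0],[-1,-0.6,0.6,-0.5,0],[-1,-0.7,0.7,0,0],[-1,-0.7,0.7,0,0],[-1,-0.7,0.7,0,0],[-1,-0.7,0.7,0,0],[-1,-0.7,0.7,0,0]])

```text
time: 9.42
position: [549.1, -19.2, 372.8]
orientation: [3.141, -0.001, 0.395]
ft_force: [-0.2, -0.7, -0.1]
opening: -0.001
finger_force: 0.0
```

Call:
step_arm(targets=[[1,-0.7,0.7,0,0],[1,-0.7,0.7,0,0],[1,-0.7,0.7,0,0],[1,-0.7,0.7,0,0],[1,-0.7,0.7,0,0],[1,-0.6,0.7,0,0],[1,-0.4,0.7,0,0],[1,0,0.6,0,0],[1,0,0.4,0,0],[1,0,0,0,0]])

```text
time: 10.25
position: [493.6, -235.2, 372.9]
orientation: [3.14, -0.001, 0.393]
ft_force: [-0.7, -0.5, 0.2]
opening: 1.001
finger_force: 0.0
```

```bash
python3 - <<'E'
from h import *
c=cap('scene'); t=cap('top')
f=c['frame'][165:330,140:300,::-1]
a=cv2.resize(f,(400,412),interpolation=cv2.INTER_CUBIC)
b=cv2.resize(t['frame'][150:265,140:300,::-1],(400,288),interpolation=cv2.INTER_CUBIC)
# individual scene crops of each canister top, 4 tiles
ps=[(262,340),(382,283),(406,360),(320,426)]
tiles=[cv2.resize(c['frame'][int(y/1.5625)-12:int(y/1.5625)+28,int(x/1.5625)-25:int(x/1.5625)+25,::-1],(400,300),interpolation=cv2.INTER_CUBIC) for x,y in ps]
cv2.imwrite('pics/t1.png',np.vstack([np.hstack(tiles[:2]),np.hstack(tiles[2:])]))
cv2.imwrite('pics/top1.png',cv2.resize(t['frame'][:,:,::-1],(800,600),interpolation=cv2.INTER_CUBIC))
E
```

```text
(no output)
```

View pics/t1.png

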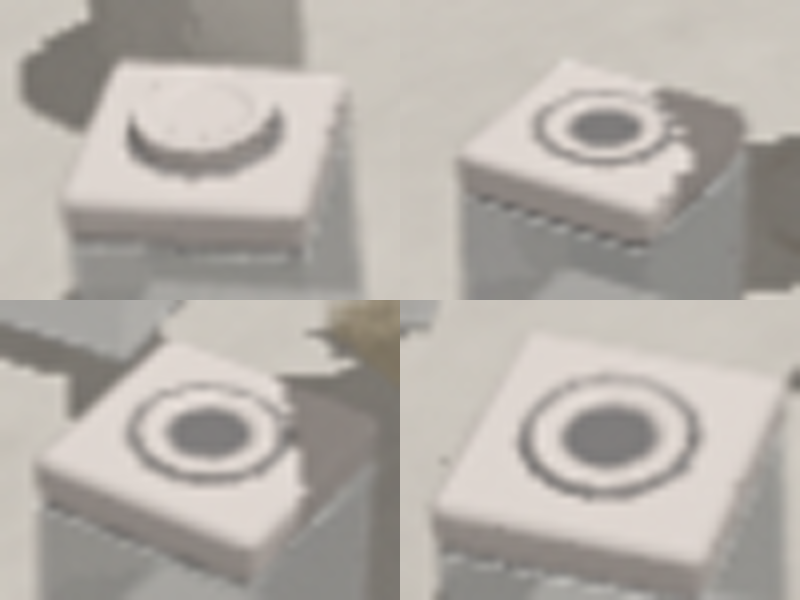

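View pics/top1.png

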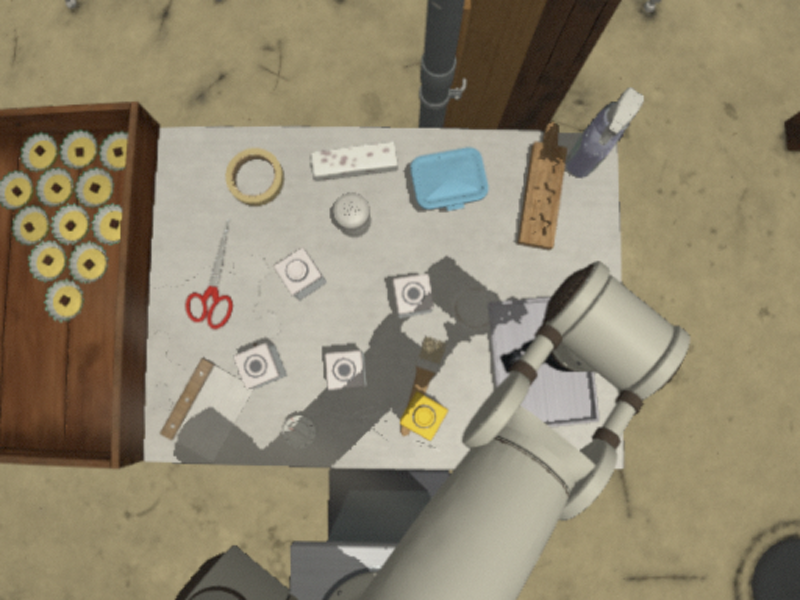

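Three buttons (right, lower middle, lower left) sit flush with the latched dark dot. The upper-left canister P, at top pixel (297,271), has risen again, so it's worn. I'll check its height and refine its pose from the second camera.

```bash
python3 - <<'E'
from h import *
c=cap('scene')
U=lambda p:((p[0]+.5)/8-.5+int(262/1.5625)-25,(p[1]+.5)/7.5-.5+int(340/1.5625)-12)
a=np.array([ray(c,U(p),80) for p in[(118,62),(350,76),(302,218),(62,208)]])
print(a.mean(0),np.degrees([np.arctan2(*(a[(i+1)%4]-a[i])[[1,0]]) for i in range(4)])%90)
for h in(81.5,85.5,87.5,89.5,91.5): q=proj(c,[617,143.5,h]); print(h,(q-np.array(U((0,0))))*[8,7.5])
print(r.get_obs()['qpos'],r.get_obs()['position'])
E
```

```text
[615.54135614 146.11809231  80.        ] [33.72381624 34.01246503 35.92673454 35.49242349]
81.5 [211.34086001 127.38236936]
85.5 [209.8160759  115.11035622]
87.5 [209.0517735  108.94956923]
89.5 [208.28619794 102.7722006 ]
91.5 [207.51934959  96.57820426]
[-6.62352142e-01  1.08619603e-01  1.71662312e+00  3.76207971e-04
  1.31710101e+00  5.12632567e-01] [ 493.32582744 -232.62271582  372.60353389]
```

Call:
step_arm(targets=[[1,0,0,0,-0.106],[1,0,0,0,-0.106],[1,0.81,-0.614,0,0],[1,0.81,-0.614,0,0],[1,0.81,-0.614,0,0],[1,0.81,-0.614,0,0],[1,0.81,-0.614,0,0],[1,0.81,-0.614,0,0],[1,0.81,-0.614,0,0],[1,0.81,-0.614,0,0]])

```text
time: 11.23
position: [568.6, 1.3, 373.0]
orientation: [-3.141, -0.0, 0.609]
ft_force: [0.7, 0.4, -0.3]
opening: 0.997
finger_force: 0.0
```

Call:
step_arm(targets=[[1,0.81,-0.614,0,0],[1,0.81,-0.614,0,0],[1,0.81,-0.614,0,0],[1,0.81,-0.614,0,0],[1,0.81,-0.614,0,0],[1,0,0,0.7,0],[1,0,0,0.7,0],[1,0,0,0.6,0],[1,0,0,0,0],[1,0,0,0,0]])

```text
time: 12.07
position: [615.2, 144.3, 312.0]
orientation: [-3.14, 0.002, 0.608]
ft_force: [0.4, 0.2, -1.1]
opening: 0.996
finger_force: 0.0
```

Call:
step_arm(targets=[[1,0.033,0.02,0.5,0],[1,0,0,0.5,0],[1,0,0,0.5,0],[1,0,0,0.5,0],[1,0,0,0.5,0],[1,0,0,0.5,0],[1,0,0,0.3,0],[1,0,0,0.2,0],[1,0,0,0.13,0],[1,0,0,0,0]])

```text
time: 12.9
position: [617.4, 143.5, 204.2]
orientation: [3.142, -0.0, 0.607]
ft_force: [-1.2, -0.6, 0.6]
opening: 1.0
finger_force: 0.0
```

Call:
step_arm(targets=[[0.5,0,0,0,0],[0.45,0,0,0,0],[0.4,0,0,0,0],[0.3,0,0,0,0],[0.2,0,0,0,0],[0.1,0,0,0,0],[0,0,0,0,0],[-1,0,0,0,0],[-1,0,0,0,0],[-1,0,0,0,0]], grip_force=25)

```text
time: 13.73
position: [617.8, 143.5, 205.1]
orientation: [3.141, -0.001, 0.607]
ft_force: [-1.0, 0.4, 5.4]
opening: 0.703
finger_force: 28.4
```

Call:
step_arm(targets=[[-1,0,0,-0.2,0],[-1,0,0,-0.4,0],[-1,0,0,-0.6,0],[-1,0,0,-0.6,0],[-1,0,0,-0.6,0],[-1,0,0,-0.6,0],[-1,0,0,-0.6,0],[-1,0,0,-0.6,0],[-1,0,0,-0.5,0],[-1,0,0,-0.2,0]])

```text
time: 14.57
position: [617.7, 143.4, 354.4]
orientation: [3.139, -0.004, 0.607]
ft_force: [0.2, 0.7, -2.5]
opening: 0.693
finger_force: 27.7
```

Call:
step_arm(targets=[[-1,-0.37,0.276,0,0],[-1,-0.59,0.442,0,0],[-1,-0.74,0.553,0,0],[-1,-0.74,0.553,0,0],[-1,-0.74,0.553,0,0],[-1,-0.74,0.553,0,0],[-1,-0.74,0.553,0,0],[-1,-0.74,0.553,0,0],[-1,-0.74,0.553,0,0],[-1,-0.74,0.553,0,0]])

```text
time: 15.4
position: [534.2, -102.6, 349.7]
orientation: [-3.14, 0.002, 0.607]
ft_force: [-0.1, -0.3, -2.8]
opening: 0.701
finger_force: 27.7
```

Call:
step_arm(targets=[[-1,-0.74,0.553,0,0],[-1,-0.74,0.553,0,0],[-1,-0.74,0.553,0,0],[-1,-0.74,0.553,0,0],[-1,-0.74,0.553,0,0],[-1,-0.59,0.442,0,0],[-1,-0.444,0.331,0,0],[-1,-0.222,0.166,0,0],[-1,0,0,0,0],[-1,0,0,0,0]])

```text
time: 16.23
position: [476.6, -276.8, 350.3]
orientation: [-3.14, -0.0, 0.606]
ft_force: [0.1, 0.5, -1.4]
opening: 0.699
finger_force: 27.7
```

Call:
step_arm(targets=[[-1,0,0,0.4,0],[-1,0,0,0.6,0],[-1,0,0,0.6,0],[-1,0,0,0.6,0],[-1,0,0,0.6,0],[-1,0,0,0.6,0],[-1,0,0,0.5,0],[-1,0,0,0.4,0],[-1,0,0,0.2,0],[-1,0,0,0,0]])

```text
time: 17.07
position: [476.5, -275.9, 214.1]
orientation: [-3.138, 0.001, 0.608]
ft_force: [-0.7, 0.1, -2.9]
opening: 0.702
finger_force: 27.7
```

Call:
step_arm(targets=[[-1,0,0,0.05,0],[-1,0,0,0.04,0],[-1,0,0,0.03,0],[-1,0,0,0.03,0],[-1,0,0,0.03,0],[-1,0,0,0.02,0],[-1,0,0,0,0],[-1,0,0,0,0],[-1,0,0,0,0],[-1,0,0,0,0]])

```text
time: 17.9
position: [477.0, -277.1, 210.0]
orientation: [3.142, -0.0, 0.607]
ft_force: [-0.0, -0.2, -3.1]
opening: 0.7
finger_force: 27.7
```

Call:
step_arm(targets=[[-1,0,0,0.02,0],[-1,0,0,0.02,0],[-1,0,0,0.02,0],[-1,0,0,0.02,0],[-1,0,0,0,0],[-1,0,0,0,0],[-1,0,0,0,0],[-1,0,0,0,0],[-1,0,0,0,0],[-1,0,0,0,0]])

```text
time: 18.73
position: [477.0, -277.1, 208.2]
orientation: [-3.141, 0.0, 0.607]
ft_force: [-2.9, 1.9, 5.2]
opening: 0.699
finger_force: 28.4
```

Contact with the tray floor at about 5 N. Releasing slowly.

Call:
step_arm(targets=[[0.42,0,0,0,0],[0.45,0,0,0,0],[0.5,0,0,0,0],[0.6,0,0,0,0],[0.7,0,0,0,0],[0.8,0,0,0,0],[0.9,0,0,0,0],[1,0,0,0,0],[1,0,0,0,0],[1,0,0,0,0]])

```text
time: 19.57
position: [477.0, -277.1, 207.6]
orientation: [3.142, -0.0, 0.607]
ft_force: [-0.6, 0.2, 0.2]
opening: 1.003
finger_force: 0.0
```

Call:
step_arm(targets=[[1,0,0,-0.2,0],[1,0,0,-0.4,0],[1,0,0,-0.6,0],[1,0,0,-0.6,0],[1,0,0,-0.7,0],[1,0,0,-0.8,0],[1,0,0,-0.8,0],[1,0,0,-0.8,0],[1,0,0,-0.8,0],[1,0,0,-0.5,0]])

```text
time: 20.4
position: [477.2, -277.2, 398.0]
orientation: [3.136, -0.001, 0.607]
ft_force: [0.7, 0.2, 0.4]
opening: 0.996
finger_force: 0.0
```

Call:
step_arm(targets=[[1,-0.6,0.8,0,0],[1,-0.6,0.8,0,0],[1,-0.6,0.8,0,0],[1,-0.6,0.8,0,0],[1,-0.6,0.8,0,0],[1,-0.6,0.8,0,0],[1,-0.6,0.8,0,0],[1,-0.6,0.8,0,0],[1,-0.6,0.8,0,0],[1,0,0,0,0]])

```text
time: 21.23
position: [465.1, -551.3, 393.7]
orientation: [3.14, 0.002, 0.603]
ft_force: [-0.4, -0.3, -0.0]
opening: 1.004
finger_force: 0.0
```

```bash
python3 - <<'E'
from h import *
c=cap('scene'); t=cap('top')
A=cv2.resize(c['frame'][120:340,110:400,::-1],(400,303)); B=cv2.resize(t['frame'][100:300,90:405,::-1],(400,254))
cv2.imwrite('pics/end.png',cv2.resize(np.vstack([B,A]),None,fx=1.07,fy=1.07,interpolation=cv2.INTER_CUBIC))
E
```

```text
(no output)
```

View pics/end.png

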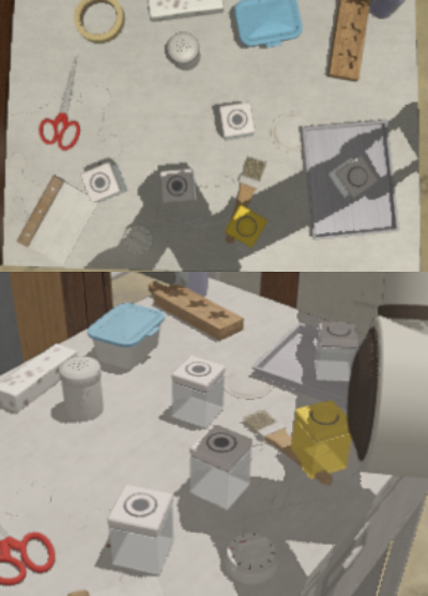

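The worn canister stands upright in the tray (top panel, 357,177). The other three keep their latched dots, and the bystanders and the yellow one are where they were.

```bash
python3 -c "
from station import r
print(r.close_job())"
```

```text
the job is handed in; nothing more can be done
None
```

I pressed all four buttons: three stayed fully down and were left where they stood, and the one worn canister now stands upright in the steel tray; the job was handed in at about 21 s, and no verdict came back.

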